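Zero a coffee grinder by feel with its thin grind-setting ring

TASK

Zero the coffee grinder: turn its thin black grind-setting ring clockwise (seen from above) until you feel the burrs meet and the ring goes stiff - snug, never forced - then turn it back by about 30 degrees from there and let go. Turn only the ring: do not touch the fixed collars above and below it, and leave the hopper, mug and tamper where they are.

Things in the scene. Friction and masses are not known exactly. Their poses are not given: they have to be found in the camera images.
- grinder: Bench coffee grinder standing fixed on the table, hopper removed. Origin: centre of its underside; z up along its vertical axis. Base plate 170 x 130 mm (along x, y), 24 mm high, aluminium column about 100 mm across up to 155 mm, a black chute 80 mm out on its -x side. The whole grinder is 209 mm high.
- ring_center (a point): Centre, half-way up, of the black knurled grind-setting ring: 60 mm outside diameter, 18 mm high (underside 168 mm, top 186 mm above the table), round, so the same grip fits at any yaw. It only turns, about the grinder's vertical axis. The point turns with it: its x axis points to the mark on the ring.
- ring_mark (a point): The small steel mark on the ring's top face, 27 mm from the axis; turns with the ring. Clockwise (seen from above) = finer. At the start the burrs are 42 to 80 degrees of clockwise turning away from meeting: it differs each time, cannot be seen and does not follow from the mark or the ticks. Counter-clockwise the ring is free for at least 50 degrees from the start.
- burrs (a point): The burrs inside the column, 120 mm above the table on the axis. Until they meet the ring turns with about 0.05 N m. Where they meet, the torque rises steeply, about 14 N m per rad: they are snug from 0.2 N m (about 0.8 degrees on), held for a moment (0.2 s), and spoilt beyond 0.8 N m (about 3.3 degrees on). Turn slowly and stop at about 0.4 N m.
- lower_top (a point): Centre of the top face of the fixed aluminium collar just under the ring, 167 mm above the table: 76 mm diameter, 12 mm high, so it sticks out 8 mm beyond the ring, with a tick every 30 degrees. Must not be touched.
- upper_top (a point): Centre of the top face of the fixed aluminium collar above the ring, 209 mm above the table: 48 mm diameter, 22 mm high, so it lies 6 mm inside the ring's edge. Must not be touched.
- hopper: Bystander: the amber bean hopper, a loose cone standing on its black lid, 120 mm diameter, 127 mm high; origin at the centre of its underside.
- mug: Bystander: loose blue mug, 82 mm across, 90 mm high, handle at its +y side; origin at the centre of its underside.
- tamper: Bystander: loose steel and wood coffee tamper, standing, 58 mm diameter, 85 mm high; origin at the centre of its underside.
Things that resemble listed ones, but are neither listed nor needed, are in the scene too. Of the things like the grinder, leave any that is purple, red or turquoise; of the rest the larger one is meant.

How it is judged (in metres and radians):
On the way:
1. the ring is turned clockwise until the burrs meet, pressed snug with at least 0.2 N m for 0.2 s (value of joint burr_press below -0.0143 rad and value of joint ring below 0.02 rad), for 0.2 s.
At the end, for the whole second after the job is handed in: The ring rests, released, 30 degrees (plus or minus 9.5) counter-clockwise of the point where the burrs just meet (value of joint ring between 0.36 and 0.69 rad and velocity of joint ring between -0.05 and 0.05 rad/s); the robot touches nothing.
It fails at once if the burrs are forced: the ring is turned against them with more than 0.8 N m (value of joint burr_press below -0.0572 rad).
It fails at once if the fixed lower collar is touched with more than 1.5 N (contact force between any of the arm, the fingers and lower_collar above 1.5 N).
It fails at once if the fixed upper collar is touched with more than 1.5 N (contact force between any of the arm, the fingers and upper_collar above 1.5 N).
It fails at once if the hopper, mug or tamper is moved by more than 20 mm (distance of any of hopper, mug, tamper from where it was at the start of the episode above 0.02 m).
It also fails if it takes over 70 s, if anything falls off the work surface, if the arm or the gripper's body presses on something with over 40 N, if the wrist force passes 120 N, or if a joint passes its speed limit or range.

ROBOT

A 7-joint arm with a two-finger parallel gripper is mounted at the origin on the work surface. World frame = base frame: x ahead of the robot, y to its left, z up, the work surface at z = 0. Lengths are in m, angles in degrees, forces in N, time in s.
With the tool pointing down it reaches from about 0.425 to 0.825 m from the base axis. Payload 3.6 kg.
Tool frame: the origin (TCP) lies between the finger pads; the fingertips stand 14 mm ahead of it and the grasp point (between the pads) lies 5 mm behind it (arm.nose_length is the distance from the TCP to the fingertips, in m); z points along the fingers, y is the direction in which the jaws open and shut (so a half turn about z gives the same grasp; the last joint's range is limited). The gripper opens to 85 mm and grips with 20 to 120 N. Pads are 22 mm wide; open, the fingers measure 114 mm over their backs; the gripper's body (76 mm by 85 mm) begins 54 mm behind the grasp point. The pads swing forward as they close: fully open they stand 13 mm farther back than shut.
Start: joints at [74.341, 35.231, -0.722, 81.555, 0.464, 63.22, -2.315], TCP at [0.159, -0.63, 0.245] pointing down, gripper open.
Joint ranges: [-178.69, 178.69], [-17.37, 117.87], [-77.05, 75.6], [15.02, 138.74], [-78.02, 258.01], [0.78, 113.62], [-162.83, 162.83]. Speed limits (degrees/s): [159.86, 159.86, 180, 180, 180, 180, 180].

INTERFACE

Orientations are given as a 3x3 rotation matrix whose columns are the frame's x, y, z axes.
In Python, from bench import arm, cams, order gives the robot as it stands.
- The arm moves only by the tool arm_command, never from a script. Its argument "motion" is one flat list of numbers, 6 for each row, row after row: the shift along the tool's x, y, z in mm, then the turn, a rotation vector about the tool's x, y, z in degrees. A call has 1 to 20 rows; each row is the pose to reach, as a shift and turn from the pose commanded when the call began, along the tool's axes at that moment; what a row does not reach only later rows make up. A row lasts 1/10 s, in which the tool goes at most 50 mm and 8.59 degrees, less where a joint would pass 70% of its speed; a pose out of reach is approached as far as the arm can. A call with a gripper value outside its range is refused whole. "jaw" is the closure, from 0 (fully open) to 1 (shut), set as the call begins (left out, the last holds). The fingers move at their own pace and stop on an object; "squeeze" is the grip in N (left out, the last holds). Time passes only in rows, so rows that repeat a pose let the fingers close. It gives the time, the measured TCP pose, the force and the opening at its end, in the units of the state.
- arm.get_state(): the state, without advancing time (a new reading comes with each control period).
- cams.grab_frame(name): name is "side" or "top" or "wrist"; returns a dict with "img" (384x512x3 uint8, red, green, blue), "z_map" (384x512 float32, m along the optical axis (not along the pixel's ray), 0 where there is no reading), "vertical_fov" (degrees; the focal length in pixels is half the picture's height over the tangent of half this angle, whatever the lens; pixels are square), "cx", "cy" (the principal point, pixels), "R" (3x3) and "t" (3): a world point X has camera coordinates R X + t; the wrist camera has in their place "tool_from_camera" (4x4, takes a point from camera to tool coordinates, whose origin is the TCP and whose axes are the flange's). Camera axes: x right, y down, z forward; pixel columns grow to the right and rows downward; lengths in m; the calibration is good to about 2 mm. A picture is of the moment at which its call begins: read the wrist's pose just before it.
- order.finish_job(): hands the job in, once; it reports no verdict.
Trained networks look in a picture, given as the dict that the camera call returned (one of the last four; its "shot" number tells which), for a name from the list of things; names that differ only in an ending like _2 or _b are one class to them, and where a whole thing is asked for, a point or a joint stands for the part that bears it (a point fixed in the world has none). Each returns a list of dicts, best first, with "confidence" (0 to 1); they miss things now and then, are a little off and sometimes report something else, mostly with a low value. They report only what shows in the picture. A call takes as long as a camera call. They do not tell look-alikes from the thing itself.
- cams.regions_of(query, picture): "mask" (384x512 bool, what is visible of it) and "box" ([centre column, centre row, width, height] in pixels, round what is visible of it).
The state is a dict: "t": time; "qpos": joint angles; "dq": joint speeds; "joint_torque": joint torques, N m; "tcp_pos": TCP position; "ee_rot": TCP orientation; "ft_force": force on the tool from outside, world axes, zero at the start; "moment": the same for the moment, N m; "opening": opening from 0.0 (shut) to 1.0 (fully open).
Only numpy, scipy, OpenCV 4.12 (cv2) and the standard library are available. Lean on these libraries where they do the work, as an engineer would, in place of code of your own. Each camera call takes 0.05 s, during which the arm holds its last target. There are 200 camera calls.

## Working session

There is one attempt and no reset: what is moved stays moved. The work goes in short steps, Python scripts to look and compute and a tool call to move; the robot and the scene stay as the last step left them, time stands still between calls to the robot, and variables do not carry over. Pictures are saved under pics/ and viewed, about 8 in all and at most 12, crops included, and the job is handed in when it is done.

Besides the shell and the picture viewer there is one more tool, called after "Call:" as a command line: name --argument value ..., lists and objects as JSON in quotes. arm_command: Moves the arm, as the interface text tells. Its arguments: {"type":"object","properties":{"motion":{"type":"array","items":{"type":"number"}},"jaw":{"type":"number"},"squeeze":{"type":"number"}},"required":["motion"]}

```bash
mkdir -p pics; ls; cat > h.py <<'E'
import numpy as np, cv2
from bench import arm, cams, order
def pts(p,mask=None):
    f=192/np.tan(np.radians(p["vertical_fov"]/2)); z=p["z_map"]
    v,u=np.nonzero((z>0)&(mask if mask is not None else True)); d=z[v,u]
    c=np.c_[(u-p["cx"])/f*d,(v-p["cy"])/f*d,d]
    return (c-p["t"])@p["R"] if "R" in p else c
def save(n,img): cv2.imwrite("pics/"+n+".png",cv2.cvtColor(img,cv2.COLOR_RGB2BGR))
E
python3 - <<'E'
from h import *
s=arm.get_state();print(s["t"],s["tcp_pos"],np.round(s["ee_rot"],3).tolist(),s["ft_force"],s["moment"],s["opening"])
ims=[]
for n in("side","top"):
    p=cams.grab_frame(n);ims.append(p["img"])
    for q in("grinder","ring_center","upper_top","hopper","mug","tamper"):
        for r in cams.regions_of(q,p):
            x=pts(p,r["mask"]); print(n,q,round(r["confidence"],2),np.round(r["box"]).tolist(),np.round(np.median(x,0),3),np.round(x.min(0),3),np.round(x.max(0),3))
save("both",np.vstack([i[:,:] for i in ims])[:, :])
save("side",ims[0]);save("top",ims[1])
E
```

```text
pics
0.0 [ 0.15863751 -0.62957867  0.24411841] [[0.97, 0.244, -0.001], [0.244, -0.97, 0.003], [-0.0, -0.003, -1.0]] [-0.20663875 -0.27564993 -0.44171539] [-0.0118271   0.0311491   0.03128454] 1.0037384822928186
side grinder 0.85 [274.0, 335.0, 93.0, 97.0] [0.347 0.516 0.075] [ 0.273  0.369 -0.003] [0.45  0.556 0.213]
side grinder 0.77 [170.0, 212.0, 74.0, 85.0] [0.768 0.256 0.077] [ 0.701 -0.039 -0.004] [1.007 0.303 0.213]
side grinder 0.76 [245.0, 173.0, 40.0, 46.0] [ 0.654 -0.051  0.055] [ 0.609 -0.213 -0.003] [ 0.75  -0.015  0.147]
side grinder 0.59 [272.0, 216.0, 62.0, 76.0] [0.487 0.161 0.078] [ 0.417 -0.058 -0.003] [0.594 0.267 0.213]
side grinder 0.56 [315.0, 275.0, 48.0, 58.0] [0.317 0.28  0.049] [ 0.267  0.156 -0.003] [0.382 0.307 0.145]
side ring_center 0.64 [270.0, 195.0, 21.0, 10.0] [0.497 0.155 0.182] [0.475 0.12  0.167] [0.531 0.164 0.189]
side ring_center 0.61 [322.0, 258.0, 13.0, 13.0] [0.322 0.276 0.122] [0.305 0.262 0.114] [0.341 0.281 0.127]
side ring_center 0.56 [248.0, 158.0, 14.0, 7.0] [ 0.66  -0.058  0.126] [ 0.645 -0.078  0.116] [ 0.682 -0.047  0.13 ]
side rin
[... 2318 characters left out ...]
04 0.129 0.209] [0.482 0.108 0.19 ] [0.525 0.154 0.214]
top upper_top 0.66 [210.0, 108.0, 16.0, 17.0] [0.79  0.225 0.209] [0.768 0.203 0.191] [0.815 0.245 0.216]
top upper_top 0.62 [109.0, 267.0, 17.0, 20.0] [0.362 0.484 0.209] [0.338 0.463 0.183] [0.384 0.51  0.215]
top upper_top 0.52 [315.0, 157.0, 14.0, 16.0] [ 0.662 -0.073  0.144] [ 0.648 -0.09   0.128] [ 0.68  -0.058  0.15 ]
top hopper 0.62 [188.0, 205.0, 40.0, 40.0] [0.535 0.294 0.083] [ 0.48   0.243 -0.005] [0.604 0.357 0.135]
top mug 0.88 [317.0, 221.0, 32.0, 35.0] [ 0.489 -0.097  0.013] [ 0.421 -0.149 -0.007] [ 0.53  -0.048  0.097]
top tamper 0.63 [254.0, 171.0, 14.0, 18.0] [0.639 0.099 0.024] [0.617 0.074 0.014] [0.672 0.124 0.087]
```

```bash
python3 - <<'E'
import cv2,numpy as np
a=cv2.imread("pics/side.png")[130:384,100:400];b=cv2.imread("pics/top.png")[80:320,70:370]
cv2.imwrite("pics/a.png",cv2.resize(a,None,fx=2.3,fy=2.3,interpolation=2));cv2.imwrite("pics/b.png",cv2.resize(b,None,fx=2.4,fy=2.4,interpolation=2))
E
```

```text
(no output)
```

View pics/a.png

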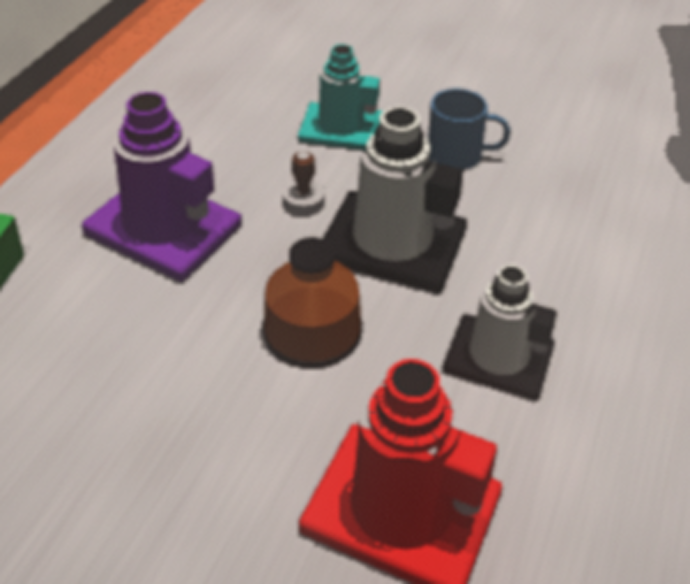

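View pics/b.png

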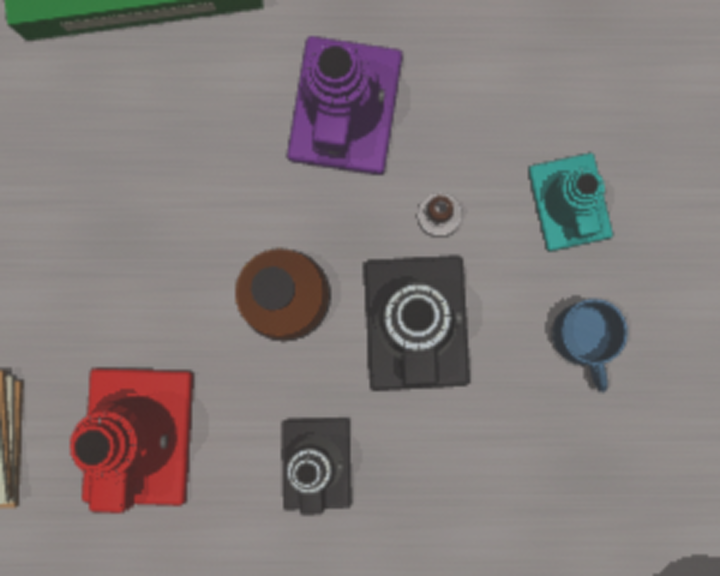

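The side view (crop = 2.3×) and top view (crop = 2.4×) show five grinder-like things. Side-view pixels:
- purple (170,212)
- turquoise (245,173)
- red (274,335)
- small grey (315,275)
- large grey (272,216), top view (246,213)

I choose the large grey one: it isn't an excluded colour and it is the larger of the greys. Its axis is at about (0.504, 0.131). First I move above it, turning counter-clockwise on the way so the last joint has room for the clockwise turn.

Call:
arm_command --motion '[350, -200, -90, 0, 0, -65, 350, -200, -90, 0, 0, -65, 350, -200, -90, 0, 0, -65, 350, -200, -90, 0, 0, -65, 350, -200, -90, 0, 0, -65, 350, -200, -90, 0, 0, -65, 350, -200, -90, 0, 0, -65, 350, -200, -90, 0, 0, -65, 350, -200, -90, 0, 0, -65, 350, -200, -90, 0, 0, -65, 350, -200, -90, 0, 0, -65, 350, -200, -90, 0, 0, -65]' --jaw 0 --squeeze 30

```text
t: 1.9
tcp_pos: [0.4472, -0.3532, 0.3346]
ee_rot: [[0.193, 0.981, -0.002], [0.981, -0.193, -0.001], [-0.001, -0.002, -1.0]]
ft_force: [0.5, 0.4, -0.3]
opening: 0.999
```

```bash
cat >> h.py <<'E'
def rel(T,yaw=None):
    "shift in tool axes (mm) to world point T, tilt correction and turn about tool z to world yaw of tool x"
    from scipy.spatial.transform import Rotation as Ro
    s=arm.get_state();R=np.array(s["ee_rot"])
    y0=np.degrees(np.arctan2(R[1,0],R[0,0])); y=np.radians(y0 if yaw is None else yaw)
    D=np.c_[[np.cos(y),np.sin(y),0],[np.sin(y),-np.cos(y),0],[0,0,-1]]
    print("t",round(s["t"],2),"tcp",np.round(s["tcp_pos"],4),"yaw",round(y0,2),"q",np.round(s["qpos"],1).tolist(),"open",round(s["opening"],3))
    print("F",np.round(s["ft_force"],2),"M",np.round(s["moment"],3))
    print("motion",np.round(R.T@(np.array(T)-s["tcp_pos"])*1000,1),np.round(Ro.from_matrix(R.T@D).as_rotvec(degrees=True),2))
E
python3 - <<'E'
from h import *
print(arm.nose_length)
rel([.504,.131,.32],149)
E
```

```text
0.014
t 1.9 tcp [ 0.4472 -0.3532  0.3346] yaw 78.86 q [49.4, 24.9, -20.7, 86.6, 9.2, 70.2, 16.2] open 0.999
F [ 0.5   0.44 -0.29] M [-0.     0.041 -0.003]
motion [486.  -37.7  14.1] [-1.500e-01 -2.000e-02 -7.014e+01]
```

Call:
arm_command --motion '[486, -38, 14, 0, 0, -70, 486, -38, 14, 0, 0, -70, 486, -38, 14, 0, 0, -70, 486, -38, 14, 0, 0, -70, 486, -38, 14, 0, 0, -70, 486, -38, 14, 0, 0, -70, 486, -38, 14, 0, 0, -70, 486, -38, 14, 0, 0, -70, 486, -38, 14, 0, 0, -70, 486, -38, 14, 0, 0, -70, 486, -38, 14, 0, 0, -70, 486, -38, 14, 0, 0, -70, 486, -38, 14, 0, 0, -70, 486, -38, 14, 0, 0, -70, 486, -38, 14, 0, 0, -70]' --jaw 0.2

```text
t: 3.4
tcp_pos: [0.5039, 0.1319, 0.3213]
ee_rot: [[-0.857, 0.516, 0.0], [0.516, 0.857, -0.001], [-0.0, -0.001, -1.0]]
ft_force: [-0.2, 0.7, 0.1]
opening: 0.796
```

```bash
python3 - <<'E'
from h import *
from scipy.optimize import least_squares
rel([.504,.131,.25],149)
s=arm.get_state();R=np.array(s["ee_rot"]);p=cams.grab_frame("wrist");T=np.array(p["tool_from_camera"]);print(np.round(T,3).tolist())
x=pts(p);xt=x@T[:3,:3].T+T[:3,3];xw=xt@R.T+s["tcp_pos"]
def circ(a):
    f=lambda q:np.hypot(a[:,0]-q[0],a[:,1]-q[1])-q[2]
    return least_squares(f,[.504,.131,.03],loss="soft_l1",f_scale=.001).x
n=np.hypot(xw[:,0]-.504,xw[:,1]-.131)
for lo,hi in((.204,.214),(.181,.189),(.162,.170)):
    m=(n<.05)&(xw[:,2]>lo)&(xw[:,2]<hi);a=xw[m]
    print(lo,m.sum(),np.median(a,0) if m.sum() else"", n[m].min() if m.sum() else "")
    # outer edge per angular bin
    if m.sum()>50:
        for _ in range(3):
            c=a[:,:2].mean(0) if _==0 else q[:2]
            th=np.arctan2(a[:,1]-c[1],a[:,0]-c[0]);r=np.hypot(a[:,0]-c[0],a[:,1]-c[1])
            e=np.array([a[(th>=t)&(th<t+.2)][np.argmax(r[(th>=t)&(th<t+.2)])] for t in np.arange(-3.14,3.0,.2) if ((th>=t)&(th<t+.2)).any()])
            q=circ(e)
        print("circle",np.round(q,4),len(e))
# near points = fingers
fm=(xt[:,2]<.03)&(xt[:,2]>-.1);f=xt[fm]
print("fingers",fm.sum(), np.round(f.min(0),4) if fm.any() else "",np.round(f.max(0),4) if fm.any() else "")
save("w1",p["img"])
ps=cams.grab_frame("side");xs=pts(ps);d=(xs-s["tcp_pos"])@R
m=(abs(d[:,0])<.02)&(abs(d[:,1])<.07)&(d[:,2]>-.05)&(d[:,2]<.06);g=d[m];print("side fingers",m.sum(),np.round(np.percentile(g[:,2],[90,98,99.5,100]),4),np.round(np.percentile(g[:,1],[1,99]),3))
save("s1",cv2.resize(ps["img"][90:250,180:360],None,fx=3,fy=3))
E
```

```text
t 3.4 tcp [0.5039 0.1319 0.3213] yaw 148.96 q [12.3, 24.4, -43.6, 95.1, 18.0, 67.8, 23.3] open 0.796
F [-0.2   0.73  0.14] M [-0.019  0.026 -0.031]
motion [-0.5 -0.6 71.3] [-0.03  0.02 -0.04]
[[-0.001, -0.962, -0.274, 0.07], [1.0, -0.001, 0.001, -0.0], [-0.001, -0.274, 0.962, -0.13], [0.0, 0.0, 0.0, 1.0]]
0.204 2517 [0.50229375 0.13064908 0.21041688] 0.00023093584465566506
circle [0.5033 0.13   0.0237] 31
0.181 841 [0.48607599 0.14393196 0.18693146] 0.022453916170872723
circle [0.5034 0.13   0.0303] 23
0.162 1180 [0.48358393 0.14517994 0.16799422] 0.028712721826376117
circle [0.5033 0.1299 0.0377] 27
fingers 43868 [-0.0122 -0.068  -0.0877] [0.0217 0.0668 0.0065]
side fingers 376 [-0.0029  0.0043  0.0057  0.0075] [-0.061  0.067]
```

View pics/w1.png

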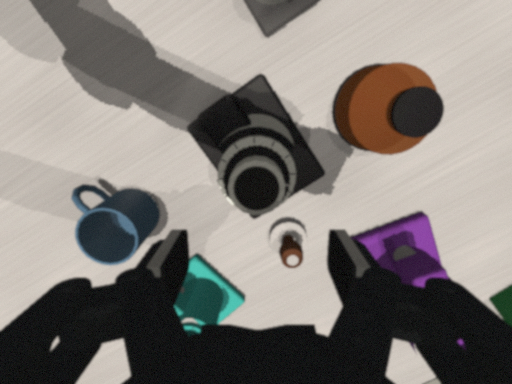

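View pics/s1.png

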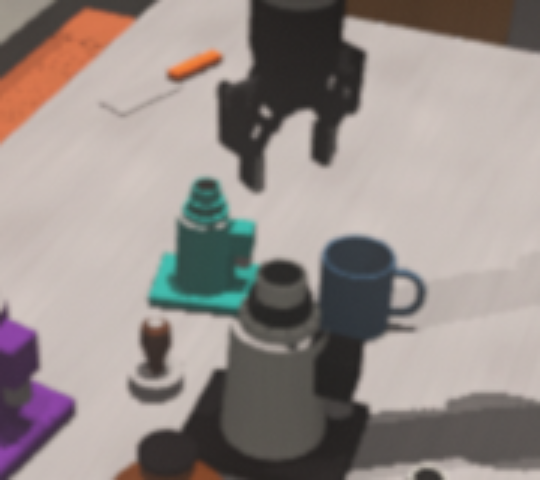

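The wrist view shows the large grey grinder with its aluminium column at (255,185). The red, purple and turquoise ones lie clear of it. The jaws sit symmetrically about the image centre, and the side view shows the gripper above the grinder. Circle fits of the ring and both collars agree on an axis of (0.5033, 0.130). The fingertips measure 6.5 mm ahead of the TCP at this opening.

Call:
arm_command --motion '[-0.5, -2, 30, 0, 0, 0, -0.5, -2, 60, 0, 0, 0, -0.5, -2, 80, 0, 0, 0, -0.5, -2, 90, 0, 0, 0, -0.5, -2, 90, 0, 0, 0, -0.5, -2, 90, 0, 0, 0, -0.5, -2, 90, 0, 0, 0]'

```text
t: 4.2
tcp_pos: [0.5038, 0.1321, 0.2326]
ee_rot: [[-0.858, 0.513, 0.003], [0.513, 0.858, 0.001], [-0.002, 0.002, -1.0]]
ft_force: [0.1, 0.4, 0.1]
opening: 0.8
```

```bash
python3 - <<'E'
from h import *
from scipy.optimize import least_squares
rel([.5033,.130,.183],149)
s=arm.get_state();R=np.array(s["ee_rot"]);p=cams.grab_frame("wrist");T=np.array(p["tool_from_camera"])
x=pts(p);xt=x@T[:3,:3].T+T[:3,3];xw=xt@R.T+s["tcp_pos"]
n=np.hypot(xw[:,0]-.5033,xw[:,1]-.130)
for lo,hi in((.204,.214),(.181,.189),(.162,.170)):
    a=xw[(n<.043)&(xw[:,2]>lo)&(xw[:,2]<hi)];q=np.array([.5033,.13])
    for _ in range(3):
        th=np.arctan2(a[:,1]-q[1],a[:,0]-q[0]);r=np.hypot(a[:,0]-q[0],a[:,1]-q[1])
        e=np.array([a[(th>=t)&(th<t+.2)][np.argmax(r[(th>=t)&(th<t+.2)])] for t in np.arange(-3.14,3.0,.2) if ((th>=t)&(th<t+.2)).any()])
        q=least_squares(lambda q:np.hypot(e[:,0]-q[0],e[:,1]-q[1])-q[2],[*q[:2],.03],loss="soft_l1",f_scale=.001).x
    print(lo,len(a),np.median(a[:,2]),"circle",np.round(q,4),len(e))
# fingers
for sgn in(1,-1):
    f=xt[(xt[:,1]*sgn>.02)&(abs(xt[:,1])<.075)&(abs(xt[:,0])<.03)&(xt[:,2]<.012)&(xt[:,2]>-.03)]
    if len(f):print(sgn,len(f),np.round(np.percentile(f,[0.5,99.5],axis=0),4).tolist())
save("w2",p["img"])
E
```

```text
t 4.2 tcp [0.5038 0.1321 0.2326] yaw 149.14 q [10.2, 29.3, -41.1, 103.2, 22.9, 55.9, 18.8] open 0.8
F [0.11 0.41 0.14] M [ 0.026  0.052 -0.014]
motion [-0.6 -2.2 49.6] [0.12 0.1  0.14]
0.204 5575 0.2104291406482467 circle [0.5033 0.1299 0.0238] 31
0.181 1738 0.1868878439111469 circle [0.5032 0.13   0.0302] 21
0.162 2168 0.16800070231851727 circle [0.5033 0.1299 0.0377] 23
1 1875 [[-0.0103, 0.0333, -0.0297], [0.012, 0.0473, 0.005]]
-1 1875 [[-0.0103, -0.048, -0.0298], [0.0122, -0.0342, 0.0051]]
```

View pics/w2.png

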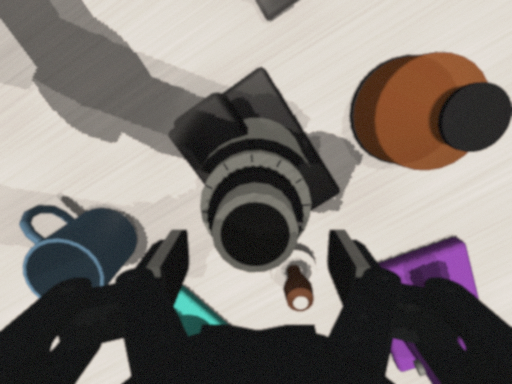

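The wrist view is centred. The ring and collar are at (255,215), between the jaws at (170,260) and (345,260), with the mug, hopper and tamper clear. The fits repeat, so I descend around the collar.

Call:
arm_command --motion '[-0.6, -2.2, 5, 0, 0, 0, -0.6, -2.2, 10, 0, 0, 0, -0.6, -2.2, 10, 0, 0, 0, -0.6, -2.2, 10, 0, 0, 0, -0.6, -2.2, 10, 0, 0, 0, -0.6, -2.2, 10, 0, 0, 0]'

```text
t: 4.85
tcp_pos: [0.5025, 0.1296, 0.2215]
ee_rot: [[-0.858, 0.513, 0.0], [0.513, 0.858, 0.0], [-0.0, 0.0, -1.0]]
ft_force: [-0.6, 0.6, -0.4]
opening: 0.802
```

```bash
python3 -c "
from h import *
rel([.5033,.130,.183],149)"
```

```text
t 4.85 tcp [0.5025 0.1296 0.2215] yaw 149.15 q [10.1, 30.0, -40.6, 104.2, 23.5, 54.5, 18.4] open 0.802
F [-0.59  0.59 -0.41] M [ 0.024 -0.006 -0.021]
motion [-0.5  0.8 38.5] [0.02 0.01 0.15]
```

Call:
arm_command --motion '[-0.5, 0.6, 5, 0, 0, 0, -0.5, 0.6, 12, 0, 0, 0, -0.5, 0.6, 20, 0, 0, 0, -0.5, 0.6, 27, 0, 0, 0, -0.5, 0.6, 33, 0, 0, 0, -0.5, 0.6, 36, 0, 0, 0, -0.5, 0.6, 37, 0, 0, 0, -0.5, 0.6, 37, 0, 0, 0, -0.5, 0.6, 37, 0, 0, 0, -0.5, 0.6, 37, 0, 0, 0, -0.5, 0.6, 37, 0, 0, 0]'

```text
t: 5.95
tcp_pos: [0.5032, 0.1298, 0.1846]
ee_rot: [[-0.858, 0.513, 0.0], [0.513, 0.858, 0.0], [-0.0, 0.0, -1.0]]
ft_force: [-0.5, 0.4, 0.3]
opening: 0.802
```

```bash
python3 - <<'E'
from h import *
rel([.5033,.130,.183],149)
p=cams.grab_frame("wrist");s=arm.get_state();R=np.array(s["ee_rot"]);T=np.array(p["tool_from_camera"])
xt=pts(p)@T[:3,:3].T+T[:3,3]
for sgn in(1,-1):
    f=xt[(xt[:,1]*sgn>.031)&(abs(xt[:,1])<.075)&(abs(xt[:,0])<.02)&(xt[:,2]<.012)&(xt[:,2]>-.03)]
    if len(f):print(sgn,len(f),np.round(np.percentile(f,[0.5,99.5],axis=0),4).tolist())
E
```

```text
t 5.95 tcp [0.5032 0.1298 0.1846] yaw 149.14 q [8.6, 32.6, -38.8, 106.7, 26.2, 49.9, 16.1] open 0.802
F [-0.52  0.43  0.34] M [ 0.015  0.003 -0.03 ]
motion [0.  0.2 1.6] [0.02 0.02 0.14]
1 1868 [[-0.0103, 0.0334, -0.0298], [0.0121, 0.0472, 0.0052]]
-1 1869 [[-0.0103, -0.048, -0.0298], [0.0121, -0.0342, 0.0051]]
```

Call:
arm_command --motion '[0, 0.2, 1, 0, 0, 0, 0, 0.2, 1, 0, 0, 0, 0, 0.2, 1, 0, 0, 0, 0, 0.2, 1, 0, 0, 0, 0, 0.2, 1, 0, 0, 0, 0, 0.2, 1, 0, 0, 0]' --jaw 0.5 --squeeze 30

```text
t: 6.6
tcp_pos: [0.5036, 0.1304, 0.1843]
ee_rot: [[-0.858, 0.513, 0.002], [0.513, 0.858, 0.001], [-0.001, 0.001, -1.0]]
ft_force: [-2.0, 1.0, 5.5]
opening: 0.687
```

```bash
python3 - <<'E'
from h import *
rel([.5033,.130,.183],149)
for n in ("wrist",): 
  p=cams.grab_frame(n);save("w3",p["img"])
E
```

```text
t 6.6 tcp [0.5036 0.1304 0.1843] yaw 149.15 q [8.6, 32.6, -38.8, 106.7, 26.2, 49.8, 16.0] open 0.687
F [-2.    0.96  5.49] M [ 0.025  0.135 -0.006]
motion [ 0.1 -0.5  1.3] [0.08 0.07 0.15]
```

View pics/w3.png

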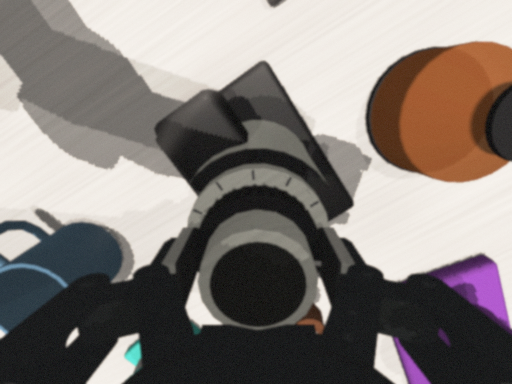

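The view shows the pads on the black ring's flanks at (195,245) and (325,245), above the ticked lower collar and clear of the upper one. I turn clockwise (positive about tool z) within the free range first.

Call:
arm_command --motion '[0, 0, 0, 0, 0, 2, 0, 0, 0, 0, 0, 4, 0, 0, 0, 0, 0, 6, 0, 0, 0, 0, 0, 8, 0, 0, 0, 0, 0, 10, 0, 0, 0, 0, 0, 12, 0, 0, 0, 0, 0, 14, 0, 0, 0, 0, 0, 16, 0, 0, 0, 0, 0, 18, 0, 0, 0, 0, 0, 20]'

```text
t: 7.65
tcp_pos: [0.5038, 0.1306, 0.1843]
ee_rot: [[-0.631, 0.776, 0.002], [0.776, 0.631, 0.001], [-0.001, 0.002, -1.0]]
ft_force: [-0.8, 0.1, 5.4]
opening: 0.687
```

```bash
python3 -c "
from h import *
rel([.5033,.130,.184],129)"
```

```text
t 7.65 tcp [0.5038 0.1306 0.1843] yaw 129.09 q [5.1, 31.3, -33.2, 106.8, 22.4, 48.3, -0.2] open 0.687
F [-0.8   0.07  5.4 ] M [0.065 0.128 0.063]
motion [-0.1 -0.8  0.3] [0.13 0.04 0.09]
```

Call:
arm_command --motion '[0, 0, 0, 0, 0, 2, 0, 0, 0, 0, 0, 4, 0, 0, 0, 0, 0, 6, 0, 0, 0, 0, 0, 8, 0, 0, 0, 0, 0, 10, 0, 0, 0, 0, 0, 12, 0, 0, 0, 0, 0, 14, 0, 0, 0, 0, 0, 16, 0, 0, 0, 0, 0, 18, 0, 0, 0, 0, 0, 19]'

```text
t: 8.65
tcp_pos: [0.504, 0.1307, 0.1843]
ee_rot: [[-0.344, 0.939, 0.003], [0.939, 0.344, 0.001], [0.0, 0.003, -1.0]]
ft_force: [0.3, 0.4, 4.1]
opening: 0.69
```

```bash
python3 -c "
from h import *
rel([.5033,.130,.184],110)"
```

```text
t 8.65 tcp [0.504  0.1307 0.1843] yaw 110.11 q [1.7, 30.3, -27.8, 106.9, 18.7, 47.2, -15.6] open 0.69
F [0.28 0.35 4.06] M [ 0.103 -0.015  0.075]
motion [-0.4 -0.9  0.3] [ 0.17 -0.01  0.11]
```

Call:
arm_command --motion '[0, 0, 0, 0, 0, 1, 0, 0, 0, 0, 0, 2, 0, 0, 0, 0, 0, 3, 0, 0, 0, 0, 0, 3, 0, 0, 0, 0, 0, 3]'

```text
t: 9.15
tcp_pos: [0.5041, 0.1307, 0.1843]
ee_rot: [[-0.295, 0.955, 0.003], [0.955, 0.295, 0.001], [0.0, 0.003, -1.0]]
ft_force: [-0.4, 1.3, 5.7]
opening: 0.682
```

```bash
cat > m.py <<'E'
from h import *
s=arm.get_state();R=np.array(s["ee_rot"])
print("t",round(s["t"],2),"yaw",round(np.degrees(np.arctan2(R[1,0],R[0,0])),2),"F",np.round(s["ft_force"],2),"M",np.round(s["moment"],3),"j7",round(s["qpos"][6],2), "tau7",np.round(s["joint_torque"][6],3),np.round(s["tcp_pos"],4))
E
python3 m.py
```

```text
t 9.15 yaw 107.16 F [-0.37  1.27  5.73] M [ 0.133 -0.021  0.03 ] j7 -17.94 tau7 -0.03 [0.5041 0.1307 0.1843]
```

Turned 42° so far and the ring is still free. From here I go 2° at a time, reading the torque after each step.

Call:
arm_command --motion '[0, 0, 0, 0, 0, 0.7, 0, 0, 0, 0, 0, 1.4, 0, 0, 0, 0, 0, 2, 0, 0, 0, 0, 0, 2]'

```text
t: 9.55
tcp_pos: [0.5041, 0.1307, 0.1843]
ee_rot: [[-0.261, 0.965, 0.003], [0.965, 0.261, 0.001], [0.001, 0.003, -1.0]]
ft_force: [-0.3, 0.1, 5.2]
opening: 0.689
```

```bash
python3 m.py
```

```text
t 9.55 yaw 105.16 F [-0.32  0.11  5.22] M [0.103 0.004 0.065] j7 -19.56 tau7 -0.062 [0.5041 0.1307 0.1843]
```

Call:
arm_command --motion '[0, 0, 0, 0, 0, 0.7, 0, 0, 0, 0, 0, 1.4, 0, 0, 0, 0, 0, 2, 0, 0, 0, 0, 0, 2]'

```text
t: 9.95
tcp_pos: [0.5041, 0.1307, 0.1843]
ee_rot: [[-0.228, 0.974, 0.003], [0.974, 0.228, 0.001], [0.001, 0.003, -1.0]]
ft_force: [0.2, 0.9, 5.3]
opening: 0.691
```

```bash
python3 m.py
```

```text
t 9.95 yaw 103.16 F [0.24 0.92 5.25] M [ 0.111 -0.011  0.016] j7 -21.18 tau7 -0.063 [0.5041 0.1307 0.1843]
```

Call:
arm_command --motion '[0, 0, 0, 0, 0, 0.7, 0, 0, 0, 0, 0, 1.4, 0, 0, 0, 0, 0, 2, 0, 0, 0, 0, 0, 2]'

```text
t: 10.35
tcp_pos: [0.5041, 0.1307, 0.1843]
ee_rot: [[-0.193, 0.981, 0.003], [0.981, 0.193, 0.001], [0.001, 0.003, -1.0]]
ft_force: [0.4, 0.2, 5.9]
opening: 0.69
```

```bash
python3 m.py
```

```text
t 10.35 yaw 101.15 F [0.35 0.23 5.85] M [ 0.05  -0.033  0.074] j7 -22.8 tau7 -0.063 [0.5041 0.1307 0.1843]
```

Call:
arm_command --motion '[0, 0, 0, 0, 0, 0.7, 0, 0, 0, 0, 0, 1.4, 0, 0, 0, 0, 0, 2, 0, 0, 0, 0, 0, 2]'

```text
t: 10.75
tcp_pos: [0.5042, 0.1307, 0.1843]
ee_rot: [[-0.159, 0.987, 0.003], [0.987, 0.159, 0.001], [0.001, 0.003, -1.0]]
ft_force: [-0.2, 0.3, 5.0]
opening: 0.689
```

```bash
python3 m.py
```

```text
t 10.75 yaw 99.16 F [-0.2   0.34  4.98] M [ 0.123 -0.062 -0.034] j7 -24.41 tau7 -0.063 [0.5042 0.1307 0.1843]
```

`tau7` is a clean torque signal (−0.063 when free), so I watch that.

Call:
arm_command --motion '[0, 0, 0, 0, 0, 0.7, 0, 0, 0, 0, 0, 1.4, 0, 0, 0, 0, 0, 2, 0, 0, 0, 0, 0, 2]'

```text
t: 11.15
tcp_pos: [0.5042, 0.1307, 0.1844]
ee_rot: [[-0.125, 0.992, 0.003], [0.992, 0.125, 0.001], [0.001, 0.003, -1.0]]
ft_force: [-0.4, -0.1, 5.2]
opening: 0.687
```

```bash
python3 m.py
```

```text
t 11.15 yaw 97.16 F [-0.4  -0.09  5.18] M [ 0.099 -0.023  0.104] j7 -26.03 tau7 -0.063 [0.5042 0.1307 0.1844]
```

Call:
arm_command --motion '[0, 0, 0, 0, 0, 0.7, 0, 0, 0, 0, 0, 1.4, 0, 0, 0, 0, 0, 2, 0, 0, 0, 0, 0, 2]'

```text
t: 11.55
tcp_pos: [0.5042, 0.1307, 0.1843]
ee_rot: [[-0.09, 0.996, 0.003], [0.996, 0.09, 0.001], [0.001, 0.003, -1.0]]
ft_force: [-0.2, 0.7, 4.7]
opening: 0.685
```

```bash
python3 m.py
```

```text
t 11.55 yaw 95.16 F [-0.15  0.66  4.69] M [ 0.108 -0.077  0.036] j7 -27.65 tau7 -0.063 [0.5042 0.1307 0.1843]
```

Call:
arm_command --motion '[0, 0, 0, 0, 0, 0.7, 0, 0, 0, 0, 0, 1.4, 0, 0, 0, 0, 0, 2, 0, 0, 0, 0, 0, 2]'

```text
t: 11.95
tcp_pos: [0.5042, 0.1307, 0.1843]
ee_rot: [[-0.055, 0.998, 0.003], [0.998, 0.055, 0.001], [0.001, 0.003, -1.0]]
ft_force: [0.1, 0.0, 5.0]
opening: 0.689
```

```bash
python3 m.py
```

```text
t 11.95 yaw 93.16 F [0.12 0.04 5.03] M [ 0.131 -0.091 -0.017] j7 -29.26 tau7 -0.063 [0.5042 0.1307 0.1843]
```

Call:
arm_command --motion '[0, 0, 0, 0, 0, 0.7, 0, 0, 0, 0, 0, 1.4, 0, 0, 0, 0, 0, 2, 0, 0, 0, 0, 0, 2]'

```text
t: 12.35
tcp_pos: [0.5043, 0.1307, 0.1843]
ee_rot: [[-0.02, 1.0, 0.003], [1.0, 0.02, 0.001], [0.001, 0.003, -1.0]]
ft_force: [0.6, 0.4, 5.2]
opening: 0.686
```

```bash
python3 m.py
```

```text
t 12.35 yaw 91.16 F [0.59 0.38 5.18] M [ 0.104 -0.118  0.054] j7 -30.88 tau7 -0.063 [0.5043 0.1307 0.1843]
```

Call:
arm_command --motion '[0, 0, 0, 0, 0, 0.7, 0, 0, 0, 0, 0, 1.4, 0, 0, 0, 0, 0, 2, 0, 0, 0, 0, 0, 2]'

```text
t: 12.75
tcp_pos: [0.5043, 0.1307, 0.1843]
ee_rot: [[0.014, 1.0, 0.003], [1.0, -0.014, 0.001], [0.001, 0.003, -1.0]]
ft_force: [0.2, -0.5, 5.4]
opening: 0.686
```

```bash
python3 m.py
```

```text
t 12.75 yaw 89.19 F [ 0.18 -0.5   5.39] M [ 0.056 -0.124  0.148] j7 -32.48 tau7 -0.172 [0.5043 0.1307 0.1843]
```

The torque is rising: the burrs are just meeting. I add 1° more, slowly.

Call:
arm_command --motion '[0, 0, 0, 0, 0, 0.5, 0, 0, 0, 0, 0, 1, 0, 0, 0, 0, 0, 1, 0, 0, 0, 0, 0, 1]'

```text
t: 13.15
tcp_pos: [0.5043, 0.1307, 0.1843]
ee_rot: [[0.03, 1.0, 0.003], [1.0, -0.03, 0.001], [0.001, 0.003, -1.0]]
ft_force: [0.6, 0.2, 5.1]
opening: 0.684
```

```bash
python3 m.py
```

```text
t 13.15 yaw 88.27 F [0.6  0.22 5.1 ] M [ 0.114 -0.096  0.358] j7 -33.24 tau7 -0.327 [0.5043 0.1307 0.1843]
```

Call:
arm_command --motion '[0, 0, 0, 0, 0, 0.4, 0, 0, 0, 0, 0, 0.8, 0, 0, 0, 0, 0, 0.8, 0, 0, 0, 0, 0, 0.8, 0, 0, 0, 0, 0, 0.8, 0, 0, 0, 0, 0, 0.8]'

```text
t: 13.75
tcp_pos: [0.5043, 0.1307, 0.1843]
ee_rot: [[0.043, 0.999, 0.003], [0.999, -0.043, 0.001], [0.001, 0.003, -1.0]]
ft_force: [-0.2, 0.8, 4.4]
opening: 0.691
```

```bash
python3 m.py
```

```text
t 13.75 yaw 87.52 F [-0.15  0.82  4.39] M [ 0.054 -0.2    0.495] j7 -33.86 tau7 -0.472 [0.5043 0.1307 0.1843]
```

Snug at about 0.41 N m of burr torque, held for 0.4 s. Extrapolating the torque slope, the burrs met at yaw 89.8. I turn back to about 120.

Call:
arm_command --motion '[0, 0, 0, 0, 0, -2, 0, 0, 0, 0, 0, -5, 0, 0, 0, 0, 0, -8, 0, 0, 0, 0, 0, -11, 0, 0, 0, 0, 0, -14, 0, 0, 0, 0, 0, -17, 0, 0, 0, 0, 0, -20, 0, 0, 0, 0, 0, -23, 0, 0, 0, 0, 0, -26, 0, 0, 0, 0, 0, -29, 0, 0, 0, 0, 0, -31, 0, 0, 0, 0, 0, -32.5, 0, 0, 0, 0, 0, -32.5, 0, 0, 0, 0, 0, -32.5, 0, 0, 0, 0, 0, -32.5]'

```text
t: 15.25
tcp_pos: [0.5039, 0.1306, 0.1843]
ee_rot: [[-0.498, 0.867, 0.002], [0.867, 0.498, 0.001], [-0.0, 0.003, -1.0]]
ft_force: [-0.8, 0.2, 5.7]
opening: 0.686
```

```bash
python3 m.py; python3 - <<'E'
from h import *
p=cams.grab_frame("top");save("t4",cv2.resize(p["img"][170:260,200:300],None,fx=6,fy=6,interpolation=2))
p=cams.grab_frame("wrist");save("w4",p["img"])
E
```

```text
t 15.25 yaw 119.84 F [-0.8   0.22  5.68] M [0.055 0.042 0.02 ] j7 -7.68 tau7 0.017 [0.5039 0.1306 0.1843]
```

View pics/w4.png

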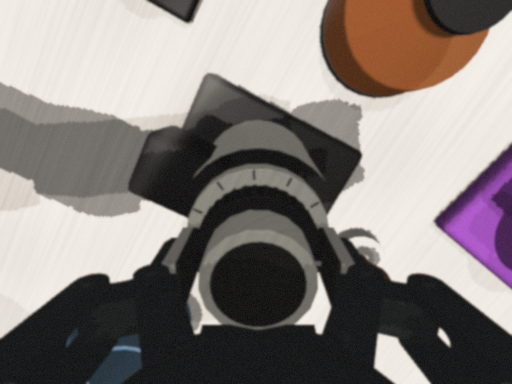

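The pads are still on the ring, and the small mark at about (318,262) is where it was in the earlier grip picture relative to the jaws, so there was no slip. I release evenly, then lift straight up.

Call:
arm_command --motion '[0, 0, 0, 0, 0, 0, 0, 0, 0, 0, 0, 0, 0, 0, 0, 0, 0, 0, 0, 0, 0, 0, 0, 0, 0, 0, 0, 0, 0, 0, 0, 0, 0, 0, 0, 0]' --jaw 0.2

```text
t: 15.95
tcp_pos: [0.5031, 0.1299, 0.1832]
ee_rot: [[-0.498, 0.867, -0.0], [0.867, 0.498, -0.0], [0.0, -0.0, -1.0]]
ft_force: [0.1, -0.3, 0.1]
opening: 0.798
```

```bash
python3 -c "
from h import *
rel([.5033,.130,.30])"
```

```text
t 15.95 tcp [0.5031 0.1299 0.1832] yaw 119.84 q [3.5, 30.9, -30.5, 106.9, 20.6, 47.7, -7.7] open 0.798
F [ 0.14 -0.3   0.09] M [-0.005  0.009  0.015]
motion [   0.     0.2 -116.8] [-0.01 -0.01  0.  ]
```

Call:
arm_command --motion '[0, 0, -5, 0, 0, 0, 0, 0, -15, 0, 0, 0, 0, 0, -30, 0, 0, 0, 0, 0, -60, 0, 0, 0, 0, 0, -90, 0, 0, 0, 0, 0, -117, 0, 0, 0, 0, 0, -117, 0, 0, 0, 0, 0, -117, 0, 0, 0, 0, 0, -117, 0, 0, 0]'

```text
t: 16.85
tcp_pos: [0.5025, 0.1295, 0.2996]
ee_rot: [[-0.498, 0.867, -0.002], [0.867, 0.498, -0.001], [0.0, -0.002, -1.0]]
ft_force: [-0.3, 0.7, -0.5]
opening: 0.798
```

```bash
python3 m.py; python3 - <<'E'
from h import *
p=cams.grab_frame("wrist");save("w5",cv2.resize(p["img"][90:240,180:340],None,fx=4,fy=4,interpolation=2))
E
```

```text
t 16.85 yaw 119.84 F [-0.25  0.72 -0.47] M [0.049 0.002 0.067] j7 -1.97 tau7 0.0 [0.5025 0.1295 0.2996]
```

View pics/w5.png

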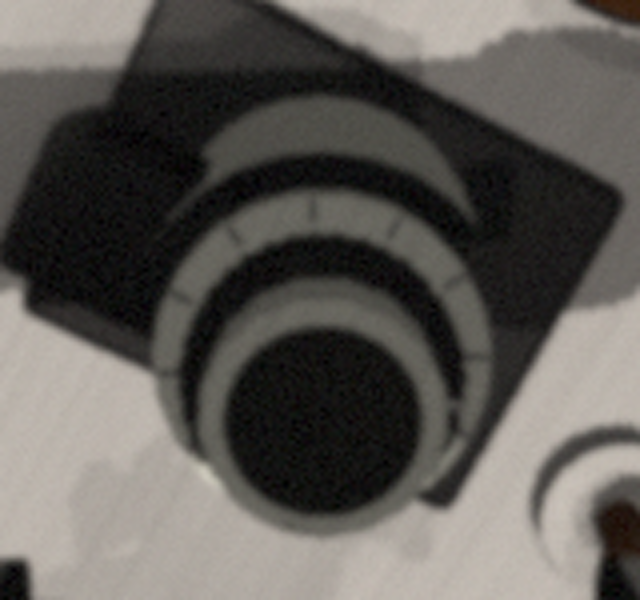

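The ring is free of the gripper. The mark at (450,405) in the crop is still on the tool's right-hand side, as when released, so the ring stayed put. Handing in.

```bash
python3 -c "
from h import *
print(order.finish_job())"
```

```text
the job is handed in; nothing more can be done
None
```

The grinder should now be zeroed, with the ring resting about 30° back from where the burrs meet. I handed the job in at about 17 s and no verdict was reported.

- **Which grinder:** I used the large grey one at about (0.503, 0.130), leaving the purple, red and turquoise ones and the smaller grey one alone.
- **Finding the burrs:** I gripped the ring at 30 N and turned it clockwise. The last joint's torque began to rise after about 59°. I pressed on to about 0.41 N m of burr torque and held it for about 0.4 s, well under the 0.8 N m limit.
- **Backing off:** I turned back to tool yaw 119.8. The burrs met at about 89.8 by extrapolating the torque slope, so that is 30° counter-clockwise. Then I opened the jaws and lifted straight up 117 mm.

**Last checks:** after the release the wrist force and moment read near zero. The mark was still in the same place relative to the gripper, so the ring neither slipped in the grip nor moved when I let go. The wrist moment was noisy at about ±0.05 N m, so I relied on the last joint's torque. The two agreed at the snug point: 0.495 N m at the wrist against 0.472 at the joint. While gripped, the ring bore about 5 N of vertical force from the pads closing. I did not measure the hopper, mug and tamper again at the end, but the gripper's path stayed above them. None of the checks failed.

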